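# Tip the tube block onto its base and load it through the heater's gate

### The arm

A 6-joint arm with a two-finger parallel gripper is mounted at the origin on the work surface. World frame = base frame: x ahead of the robot, y to its left, z up, the work surface at z = 0. Lengths are in m, angles in degrees, forces in N, time in s.
With the tool pointing down it reaches from about 0.35 to 0.875 m from the base axis. Payload 4.2 kg.
Tool frame: the origin (TCP) lies at the very end of the fingers, on their centre line; the grasp point (between the pads) lies 19 mm behind it (r.grip_point_offset is the distance from the TCP to the grasp point, in m); z points along the fingers, y is the line along which they close (so a half turn about z gives the same grasp; the last joint's range is limited). The gripper opens to 87 mm and grips with 3 to 60 N. Pads are 19 mm wide; open, the fingers measure 117 mm over their backs; the gripper's body (75 mm by 190 mm) begins 51 mm behind the grasp point.
Start: joints at [-57.433, 22.042, 0.453, 0, -68.411, -14.817], TCP at [0.191, -0.595, 0.223] pointing down, gripper open.
Joint ranges: [-179.83, 179.83], [-69.29, 118.12], [-61.27, 80.66], [-181.25, 117.63], [-171.15, -9.14], [-177.46, 177.46]. Speed limits (degrees/s): [159.86, 159.86, 180, 180, 180, 180].

### API

Orientations are given as a 3x3 rotation matrix whose columns are the frame's x, y, z axes.
In Python, from station import r, cams gives the robot as it stands. The module is installed in compiled form; this text tells all that it offers.
- The arm moves only by the shell command python3 -m handwheel 'ROWS'. ROWS is JSON, a list that holds one entry, the list of rows, each a list of 7 numbers: the turn, a rotation vector about the tool's x, y, z in units of 6 degrees (1.0 is 6 degrees), then the shift along the tool's x, y, z in m, then the finger opening in m, from 0 to 0.087. In form: [[[ax, ay, az, x, y, z, jaw], ...]]. A call has 1 to 12 rows; each row shifts and turns the commanded pose from where the row before left it, along the tool's axes as they then stand; what a row does not reach is not made up. A row lasts 1/10 s, in which the tool goes at most 50 mm and 8.59 degrees, less where a joint would pass 70% of its speed; a pose out of reach is approached as far as the arm can. A call with a gripper value outside its range is refused whole. The fingers move at their own pace and stop on an object; the grip force is fixed at half the most. Time passes only in rows, so rows that do not move let the fingers close. It gives the time, the measured TCP pose, the force, the opening and the grip force at its end, in the units of the state.
- r.sense(): the state, without advancing time (a new reading comes with each control period).
- cams.capture(name): name is "scene" or "top" or "wrist"; returns the picture (400x640x3 uint8, red, green, blue); there is no depth.
- cams.get_calibration(name): a dict with "camera_matrix" (3x3 intrinsics, pixels), "k1" (the pictures are not rectified: a ray, as slopes to the right and down, at radius r is drawn at 1 + k1 r^2 times it, then the intrinsics apply), "rvec" (rotation vector, rad) and "tvec" (3), from world to camera coordinates, as OpenCV has them; the wrist camera has in their place "T_tool_cam" (4x4, takes a point from camera to tool coordinates, whose origin is the TCP and whose axes are the flange's). Camera axes: x right, y down, z forward; pixel columns grow to the right and rows downward; lengths in m; the calibration is good to about 2 mm. A picture is of the moment at which its call begins: read the wrist's pose just before it. get_calibration takes no time and is no camera call.
- r.finish_job(): hands the job in; it is judged then, once.
The state is a dict: "time_s": time; "joints": joint angles; "joint_velocities": joint speeds; "effort": joint torques, N m; "tcp_pos": TCP position; "ee_rot": TCP orientation; "wrist_force": force on the tool from outside, world axes, zero at the start; "moment": the same for the moment, N m; "gripper_width": opening from 0.0 (shut) to 1.0 (fully open); "gripper_force": force on a finger pad.
Only numpy, scipy, OpenCV 4.12 (cv2) and the standard library are available. Lean on these libraries where they do the work, as an engineer would, in place of code of your own. Each camera call takes 0.05 s, during which the arm holds its last target. There are 200 camera calls.

### The job

The aluminium tube block stands on end on the bench. Tip it over onto its plain face so that the wells look up, then slide it along the bench, without lifting it, through the sprung swing gate of the heater's bay and gently on until the sprung copper plate at its end is pushed fully home, so that the gate closes behind it. Leave the bottle, tip rack and beaker where they are.

Things in the scene. Friction and masses are not known exactly. Their poses are not given: they have to be found in the camera images.
- block: Bare aluminium tube block, 55 x 90 x 120 mm, 0.55 to 0.9 kg, loose, standing on a 55 x 90 mm end whose centre is its origin. Axes: z along the 120 mm length (up at start), y along the 90 mm width, x along the 55 mm thickness. Face x = -27.5 mm has 4 x 5 dark round wells (flat to the touch) and looks away from the bay at start; face x = +27.5 mm is plain. x points into the bay within 0.2 rad.
- block_center (a point): Centre of the tube block, 60 mm along its z axis from its origin. Pushed high on the wells face, the block tips over its lower far edge; past about 25 degrees it falls by itself and lies wells up, its x axis pointing down and its z axis (former top end leading) towards the bay.
- bay: Fixed open-topped lane of the bench heater, floor level with the bench, 106 mm wide inside, white walls 8 mm thick, 45 mm high, from x = 0 to 235 mm. Origin: centre of its mouth on the bench, at the shut gate. x points into the bay, y left when looking in, z up. Before the mouth guide plates 35 mm high flare to 150 mm apart at x = -40 mm; behind x = 235 mm the heater's housing, 87 mm high.
- contact_plate (a joint): Sprung copper contact plate across the inside of the bay, 96 mm wide, 46 mm high: 0 free, 0.010 m pushed fully home (into the bay) against its rigid stop. Its spring is weak (0.4 N free, 1.2 N home), so the block's own friction on the bench keeps it home. Its carriage is set differently each day: the free face stands 175 to 200 mm past the mouth; this reading does not tell where.
- gate_left (a joint): Left leaf of the swing gate, rad: 0 shut across the mouth, to 1.62 swung inwards along the wall. White, 50 mm long from its upright hinge at bay x = 0, y = +51 mm, 4 mm thick, 5 to 43 mm above the bench; a light spring (0.01 N m shut, 0.04 N m at right angles) shuts it. Opens only inwards; needs 50 mm free past the mouth to shut. Beside each hinge is a post 10 mm thick, 50 mm high.
- gate_right (a joint): Right leaf of the swing gate (hinge at bay y = -51 mm), mirror image of the left one: 0 shut, up to 1.62 rad swung inwards.
- bottle: Bystander: glass reagent bottle with blue cap, 70 mm across, 160 mm high, loose. Origin: centre of its underside.
- tip_rack: Bystander: grey pipette-tip rack with yellow tips, 120 x 80 x 54 mm, loose. Origin: centre of its underside.
- beaker: Bystander: small glass beaker, 64 mm across, 80 mm high, loose. Origin: centre of its underside.

How it is judged:
By the outcome, as a careful person would: the job done as asked, in the order asked, and still so for the second after the job is handed in, with the robot touching nothing.
It also fails if it takes over 61 s, if anything falls off the work surface, if the arm or the gripper's body presses on something with over 40 N, if the wrist force passes 120 N, or if a joint passes its speed limit or range.

## Working session

There is one attempt and no reset: what is moved stays moved. The work goes in short steps, Python scripts to look and compute and a shell command to move; the robot and the scene stay as the last step left them, time stands still between calls to the robot, and variables do not carry over. Pictures are saved under pics/ and viewed, at most 10 in all, crops included, and the job is handed in when it is done.

```bash
mkdir -p pics; python3 - <<'E'
from station import r,cams
import cv2
s=r.sense();print(s['time_s'],s['tcp_pos'],s['ee_rot'])
for n in("scene","top"):
    cv2.imwrite(f'pics/{n}1.png',cams.capture(n)[:,:,::-1]);print(cams.get_calibration(n))
E
```

```text
0.0 [ 0.19037408 -0.59464991  0.22143237] [[-9.52461606e-01 -3.04657645e-01 -7.80550572e-04]
 [-3.04658628e-01  9.52459267e-01  2.11285073e-03]
 [ 9.97465006e-05  2.25021066e-03 -9.99997463e-01]]
{'camera_matrix': array([[508.47406715,   0.        , 311.58872777],
       [  0.        , 508.47406715, 195.35909397],
       [  0.        ,   0.        ,   1.        ]]), 'k1': 0.004729386360167714, 'rvec': array([ 1.40579085,  2.02902435, -0.95126453]), 'tvec': array([ 0.20832092, -0.29135043,  1.55216768])}
{'camera_matrix': array([[362.35311355,   0.        , 320.46531756],
       [  0.        , 362.35311355, 209.4282107 ],
       [  0.        ,   0.        ,   1.        ]]), 'k1': 0.004212966195733157, 'rvec': array([ 2.1176418 , -2.13829584,  0.14648669]), 'tvec': array([0.01075355, 0.61116074, 0.65599998])}
```

View pics/scene1.png

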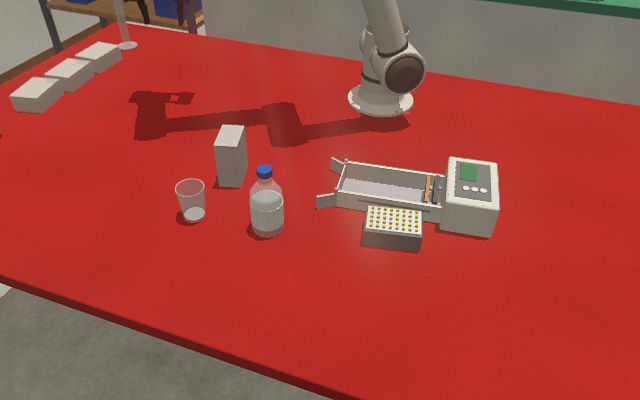

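View pics/top1.png

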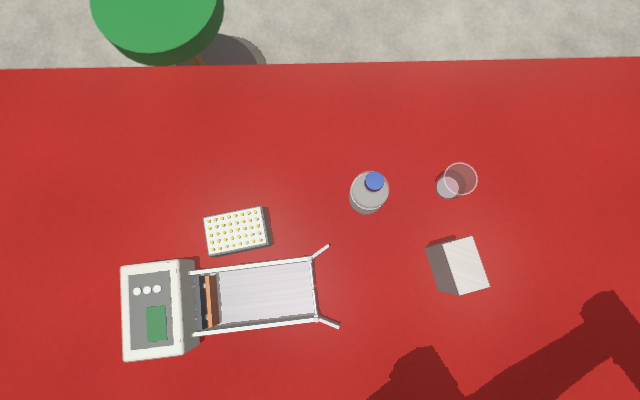

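The scene view shows the block standing left of the bottle, with the bay to its right. In the top view the block's top face is at about (445–490, 237–295) and the bay mouth at about (315, 257–320). I'll enlarge the top view.

```bash
python3 - <<'E'
import cv2
i=cv2.imread('pics/top1.png')[155:355,180:500]
cv2.imwrite('pics/top1c.png',cv2.resize(i,None,fx=2.5,fy=2.5,interpolation=cv2.INTER_CUBIC))
E
cat > h.py <<'E'
import numpy as np,cv2
from station import r,cams
def cal(n):
    c=cams.get_calibration(n);return c['camera_matrix'],np.array([c['k1'],0,0,0]),c['rvec'],c['tvec']
def px2w(n,uv,z):
    K,d,rv,t=cal(n);R=cv2.Rodrigues(rv)[0]
    p=cv2.undistortPoints(np.array(uv,float).reshape(-1,1,2),K,d)[:,0]
    ray=np.c_[p,np.ones(len(p))]@R; o=-R.T@t
    return o+ray*((z-o[2])/ray[:,2])[:,None]
def w2px(n,P):
    K,d,rv,t=cal(n);return cv2.projectPoints(np.array(P,float),rv,t,K,d)[0][:,0]
E
```

```text
(no output)
```

View pics/top1c.png

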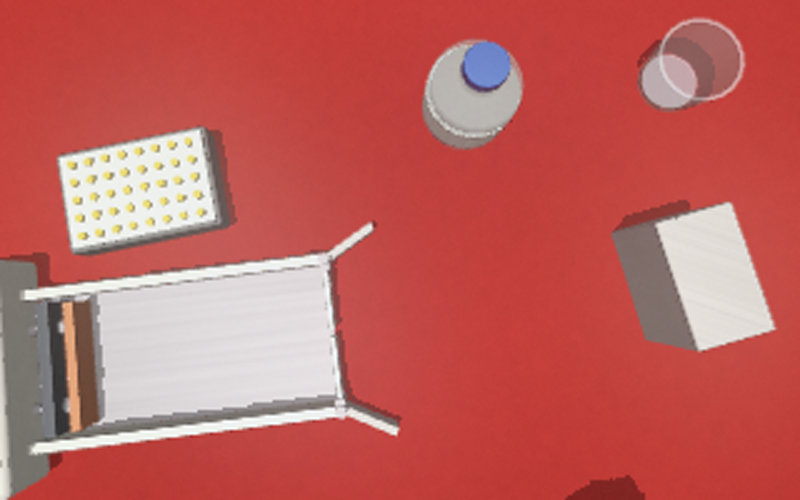

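The crop gives the block's top-face corners as (657,228), (733,202), (775,328) and (699,352). The posts are at (327,258) and (341,408), and the copper plate's top front edge runs from (75,303) to (87,430).

```bash
python3 - <<'E'
from h import *
np.set_printoptions(precision=4,suppress=True)
f=lambda a:np.array(a)/2.5+[180,155]
b=px2w('top',f([(657,228),(733,202),(775,328),(699,352)]),.12);print(b,np.linalg.norm(np.diff(b,axis=0),axis=1),b.mean(0))
print('base',px2w('top',f([(613,232),(648,339)]),0))
e=b[1]-b[2];print('y-axis ang',np.degrees(np.arctan2(e[1],e[0])));e=b[0]-b[3];print(np.degrees(np.arctan2(e[1],e[0])))
p=px2w('top',f([(327,258),(341,408)]),.05);print('posts',p,p.mean(0),np.linalg.norm(p[0]-p[1]))
w=px2w('top',f([(22,290),(325,254),(32,453),(345,415)]),.045);print('walls',w)
for a,c in((0,1),(2,3)):
  e=w[a]-w[c];print(np.degrees(np.arctan2(e[1],e[0])))
c=px2w('top',f([(75,303),(87,430)]),.046);print('plate',c)
print('bottle',px2w('top',f([(487,65)]),.16),'beaker',px2w('top',f([(702,60)]),.08),'rack',px2w('top',f([(58,157),(205,127),(218,220),(73,250)]),.054))
print('wrist',cams.get_calibration('wrist'))
E
```

```text
[[ 0.5339 -0.2048  0.12  ]
 [ 0.5511 -0.2574  0.12  ]
 [ 0.4667 -0.2789  0.12  ]
 [ 0.4513 -0.2275  0.12  ]] [0.0554 0.0872 0.0536] [ 0.5007 -0.2422  0.12  ]
base [[ 0.5376 -0.2065  0.    ]
 [ 0.4524 -0.2296  0.    ]]
y-axis ang 14.254634225071348
15.365492006931253
posts [[0.5173 0.0239 0.05  ]
 [0.407  0.0139 0.05  ]] [0.4622 0.0189 0.05  ] 0.1107355520626788
walls [[0.4951 0.2586 0.045 ]
 [0.5205 0.0257 0.045 ]
 [0.3752 0.2449 0.045 ]
 [0.4013 0.0112 0.045 ]]
96.2171392798854
96.38026178976793
plate [[0.485  0.2169 0.046 ]
 [0.3916 0.204  0.046 ]]
bottle [[ 0.6398 -0.0876  0.16  ]] beaker [[ 0.6607 -0.2582  0.08  ]] rack [[0.5966 0.2322 0.054 ]
 [0.6189 0.1182 0.054 ]
 [0.5467 0.1069 0.054 ]
 [0.5249 0.2175 0.054 ]]
wrist {'camera_matrix': array([[343.3934,   0.    , 319.6664],
       [  0.    , 343.3934, 201.3459],
       [  0.    ,   0.    ,   1.    ]]), 'k1': -0.048976692320720376, 'T_tool_cam': array([[ 0.0001, -0.9561, -0.293 ,  0.0796],
       [ 1.    ,  0.    ,  0.0001, -0.0005],
       [-0.0001, -0.293 ,  0.9561, -0.1615],
       [ 0.    ,  0.    ,  0.    ,  1.    ]])}
```

```bash
cat >> h.py <<'E'
def go(x,y,z,yaw):
    "remaining shift (tool axes, m) and turn (units of 6 deg) to TCP x,y,z with tool y heading yaw deg, tool down"
    from scipy.spatial.transform import Rotation as Ro
    s=r.sense();R=np.array(s['ee_rot']);a=np.radians(yaw)
    Y=np.array([np.cos(a),np.sin(a),0]);Z=np.array([0,0,-1.]);T=np.c_[np.cross(Y,Z),Y,Z]
    print('t',s['time_s'],'shift',np.round(R.T@(np.array([x,y,z])-s['tcp_pos']),4),'turn',np.round(np.degrees(Ro.from_matrix(R.T@T).as_rotvec())/6,3))
E
python3 -m handwheel '[[[0,0,0,-0.033,0.0149,0,0.05],[0,0,0,-0.033,0.0149,0,0.05],[0,0,0,-0.033,0.0149,0,0.05],[0,0,0,-0.033,0.0149,0,0.05],[0,0,0,-0.033,0.0149,0,0.05],[0,0,0,-0.033,0.0149,0,0.05],[0,0,0,-0.033,0.0149,0,0.05],[0,0,0,-0.033,0.0149,0,0.05],[0,0,0,-0.033,0.0149,0,0.05],[0,0,0,-0.033,0.0149,0,0.05],[0,0,0,-0.033,0.0149,0,0.05],[0,0,0,-0.033,0.0149,0,0.05]]]'
python3 -m handwheel '[[[0,0,-1.3,0,0,0,0.05],[0,0,-1.3,0,0,0,0.05],[0,0,-1.3,0,0,0,0.05],[0,0,-1.3,0,0,0,0.05],[0,0,-1.3,0,0,0,0.05],[0,0,-1.3,0,0,0,0.05],[0,0,-1.3,0,0,0,0.05],[0,0,-1.3,0,0,0,0.05],[0,0,-1.3,0,0,0,0.05],[0,0,-1.3,0,0,0,0.05],[0,0,-1.3,0,0,0,0.05],[0,0,0,0,0,0,0.05]]]'
python3 -c "
from h import *
go(.5166,-.3026,.105,194.8);print(r.sense()['joints'])"
```

```text
time_s: 1.3
tcp_pos: [0.5139, -0.3029, 0.2221]
ee_rot: [[-0.952, -0.305, -0.001], [-0.305, 0.952, 0.0], [0.001, 0.001, -1.0]]
wrist_force: [-0.3, -0.4, -0.1]
gripper_width: 0.581
gripper_force: 0.0
time_s: 2.5
tcp_pos: [0.5129, -0.304, 0.222]
ee_rot: [[0.234, -0.972, -0.001], [-0.972, -0.234, 0.001], [-0.001, 0.001, -1.0]]
wrist_force: [-0.2, -0.3, 0.2]
gripper_width: 0.572
gripper_force: 0.0
t 2.5 shift [-0.0005 -0.004   0.117 ] turn [ 0.008  0.007 -0.211]
[-1.51191715e+01  1.93040610e+01 -3.75858413e+00 -1.42436776e-02
 -6.70001928e+01  2.86593982e+01]
```

```bash
python3 -m handwheel '[[[0,0,-0.2,0,-0.004,0.02,0.05],[0,0,0,0,0,0.025,0.05],[0,0,0,0,0,0.025,0.05],[0,0,0,0,0,0.025,0.05],[0,0,0,0,0,0.015,0.05],[0,0,0,0,0,0.005,0.05],[0,0,0,0,0,0,0.05]]]'
python3 -m handwheel '[[[0,0,0,-0.008,0,0,0.05],[0,0,0,-0.008,0,0,0.05],[0,0,0,-0.004,0,0,0.05],[0,0,0,-0.004,0,0,0.05],[0,0,0,-0.004,0,0,0.05],[0,0,0,-0.004,0,0,0.05],[0,0,0,-0.004,0,0,0.05],[0,0,0,-0.004,0,0,0.05],[0,0,0,0,0,0,0.05]]]'
python3 - <<'E'
from h import *
i=cams.capture('scene')[100:260,120:360,::-1]
cv2.imwrite('pics/s2.png',cv2.resize(i,None,fx=3,fy=3,interpolation=cv2.INTER_CUBIC))
E
```

```text
time_s: 3.2
tcp_pos: [0.5167, -0.3032, 0.1068]
ee_rot: [[0.253, -0.967, -0.002], [-0.967, -0.253, 0.0], [-0.001, 0.002, -1.0]]
wrist_force: [-0.1, 0.1, 0.9]
gripper_width: 0.575
gripper_force: 0.0
time_s: 4.1
tcp_pos: [0.507, -0.2641, 0.1076]
ee_rot: [[0.255, -0.967, 0.001], [-0.967, -0.255, 0.0], [-0.0, -0.001, -1.0]]
wrist_force: [0.7, -1.8, 2.8]
gripper_width: 0.571
gripper_force: 1.2
```

View pics/s2.png

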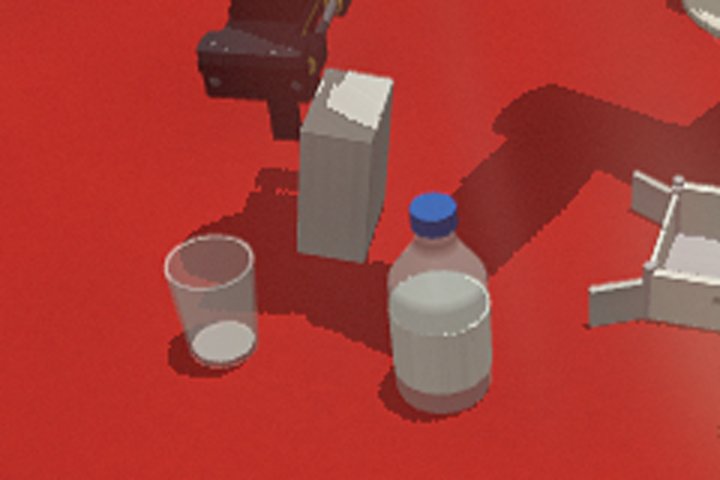

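The block, at (300–390, 75–260), leans forward off its rear edge, so it is tipping rather than sliding. I'll keep pushing.

```bash
python3 -m handwheel '[[[0,0,0,-0.004,0,0,0.05],[0,0,0,-0.004,0,0,0.05],[0,0,0,-0.004,0,0,0.05],[0,0,0,-0.004,0,0,0.05],[0,0,0,-0.004,0,0,0.05],[0,0,0,-0.004,0,0,0.05],[0,0,0,-0.004,0,0,0.05],[0,0,0,-0.004,0,0,0.05],[0,0,0,-0.004,0,0,0.05],[0,0,0,-0.004,0,0,0.05],[0,0,0,0,0,0,0.05],[0,0,0,0,0,0,0.05]]]'
python3 -m handwheel '[[[0,0,0,0.03,0,-0.01,0.05],[0,0,0,0.03,0,-0.02,0.05],[0,0,0,0.03,0,0,0.05],[0,0,0,0.03,0,0,0.05],[0,0,0,0.01,0,0,0.05],[0,0,0,0,0,0,0.05],[0,0,0,0,0,0,0.05],[0,0,0,0,0,0,0.05]]]'
python3 - <<'E'
from h import *
i=cams.capture('top')[155:355,180:500,::-1]
cv2.imwrite('pics/t3.png',cv2.resize(i,None,fx=2.5,fy=2.5,interpolation=cv2.INTER_CUBIC))
E
```

```text
time_s: 5.35
tcp_pos: [0.4968, -0.2258, 0.1076]
ee_rot: [[0.255, -0.967, 0.0], [-0.967, -0.255, 0.0], [0.0, -0.0, -1.0]]
wrist_force: [0.2, -0.7, -0.3]
gripper_width: 0.577
gripper_force: 0.0
time_s: 6.15
tcp_pos: [0.5295, -0.3505, 0.1375]
ee_rot: [[0.255, -0.967, -0.001], [-0.967, -0.255, 0.0], [-0.001, 0.0, -1.0]]
wrist_force: [0.4, 0.0, 0.8]
gripper_width: 0.574
gripper_force: 0.0
```

View pics/t3.png

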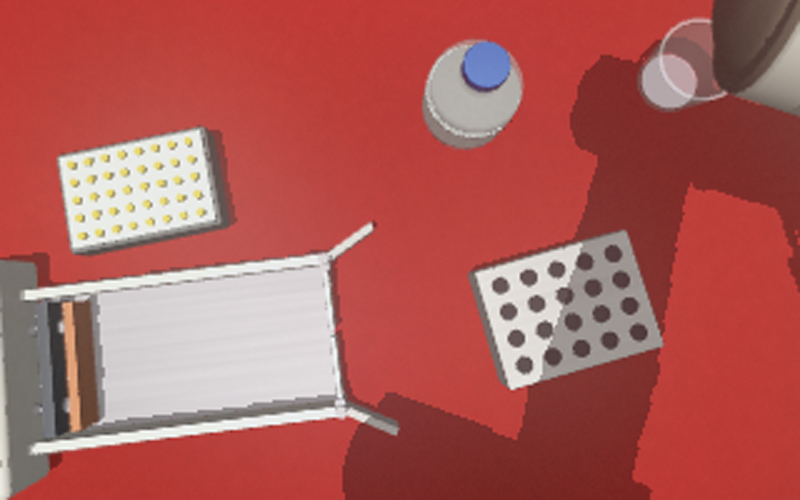

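The block lies flat with its wells up. Its corners in the crop are (473,272), (626,231), (662,346) and (513,389).

```bash
cat >> h.py <<'E'
np.set_printoptions(precision=4,suppress=True)
M=np.array([.462,.0185]);A=np.radians(96.3);u=np.array([np.cos(A),np.sin(A)]);v=np.array([-u[1],u[0]])
def bay(p): d=np.atleast_2d(p)[:,:2]-M; return np.c_[d@u,d@v]
def wld(s,l): return M+s*u+l*v
E
python3 - <<'E'
from h import *
f=lambda a:np.array(a)/2.5+[180,155]
b=px2w('top',f([(473,272),(626,231),(662,346),(513,389)]),.055)
print(np.linalg.norm(np.diff(b,axis=0),axis=1),b.mean(0),bay(b),bay(b.mean(0)))
for a,c in((0,1),(3,2)):
  e=b[a]-b[c];print(np.degrees(np.arctan2(e[1],e[0])))
p=px2w('top',f([(327,258),(341,408)]),.05);print('posts',bay(p))
print('plate',bay(px2w('top',f([(75,303),(87,430)]),.046)))
print('floor plate front',bay(px2w('top',f([(95,295),(103,425)]),0.0)))
w=px2w('top',f([(22,290),(325,254),(32,453),(345,415)]),.045);print('wall',bay(w))
E
```

```text
[0.1195 0.0874 0.1146] [ 0.4782 -0.156   0.055 ] [[-0.1087 -0.0321]
 [-0.227  -0.0488]
 [-0.2392  0.0377]
 [-0.126   0.0556]] [[-0.1752  0.0031]]
104.35405477701258
105.279409127908
posts [[-0.0007 -0.0556]
 [ 0.0015  0.0551]]
plate [[ 0.1947 -0.0446]
 [ 0.1921  0.0496]]
floor plate front [[ 0.1929 -0.0498]
 [ 0.1939  0.0527]]
wall [[ 0.235  -0.0593]
 [ 0.0007 -0.0589]
 [ 0.2346  0.0615]
 [-0.0006  0.0611]]
```

```bash
python3 -c "
from h import *
print(bay(r.sense()['tcp_pos']));t=wld(-.275,.001);print(t);go(*t,.016,186.3)"
```

```text
[[-0.3742 -0.0268]]
[ 0.4912 -0.2549]
t 6.2 shift [-0.1022  0.0127  0.1218] turn [0.001 0.002 1.419]
```

```bash
python3 -m handwheel '[[[0,0,0,0,0.0127,0.03,0.05],[0,0,0,0,0,0.03,0.05],[0,0,0,0,0,0.03,0.05],[0,0,0,0,0,0.022,0.05],[0,0,0,0,0,0.0098,0.05],[0,0,0,-0.03,0,0,0.05],[0,0,0,-0.03,0,0,0.05],[0,0,0,-0.03,0,0,0.05],[0,0,0,-0.0122,0,0,0.05],[0,0,0.7,0,0,0,0.05],[0,0,0.72,0,0,0,0.05],[0,0,0,0,0,0,0.05]]]'
python3 -c "
from h import *
print(bay(r.sense()['tcp_pos']));go(*wld(-.275,.001),.016,186.3)"
```

```text
time_s: 7.4
tcp_pos: [0.4925, -0.256, 0.0167]
ee_rot: [[0.11, -0.994, 0.002], [-0.994, -0.11, -0.001], [0.001, -0.002, -1.0]]
wrist_force: [0.2, -0.1, -0.6]
gripper_width: 0.574
gripper_force: 0.0
[[-0.2762 -0.0002]]
t 7.4 shift [-0.0012  0.0012  0.0007] turn [-0.018 -0.008 -0.002]
```

```bash
python3 -m handwheel '[[[0,0,0,-0.01,0,0,0.05],[0,0,0,-0.01,0,0,0.05],[0,0,0,-0.005,0,0,0.05],[0,0,0,-0.005,0,0,0.05],[0,0,0,-0.005,0,0,0.05],[0,0,0,-0.005,0,0,0.05],[0,0,0,-0.005,0,0,0.05],[0,0,0,-0.005,0,0,0.05],[0,0,0,-0.005,0,0,0.05],[0,0,0,-0.005,0,0,0.05],[0,0,0,0,0,0,0.05]]]'
python3 - <<'E'
from h import *
print(bay(r.sense()['tcp_pos']))
i=cams.capture('top')[205:345,290:490,::-1]
cv2.imwrite('pics/t4.png',cv2.resize(i,None,fx=4,fy=4,interpolation=cv2.INTER_CUBIC))
E
```

```text
time_s: 8.5
tcp_pos: [0.4845, -0.1961, 0.0157]
ee_rot: [[0.109, -0.994, -0.001], [-0.994, -0.109, -0.0], [-0.0, 0.001, -1.0]]
wrist_force: [-0.5, -0.7, 0.0]
gripper_width: 0.572
gripper_force: 0.4
[[-0.2158  0.0012]]
```

View pics/t4.png

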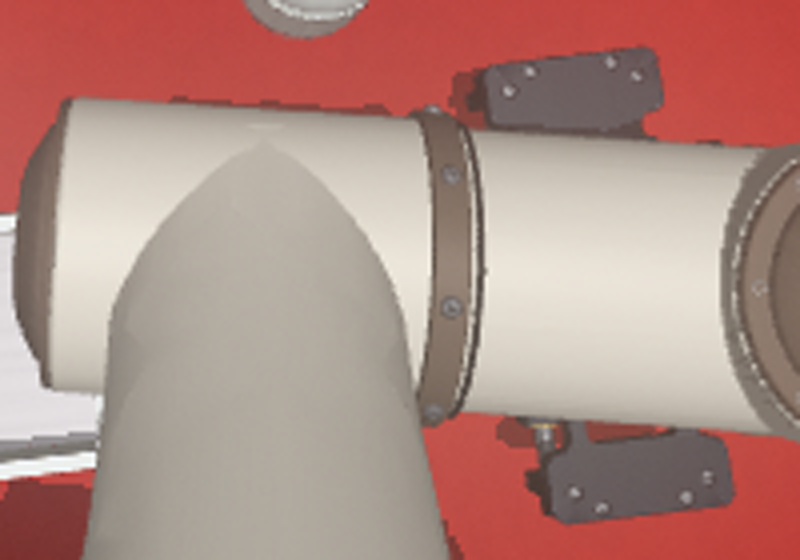

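The arm hides the block from above, so I'll use the wrist camera, which looks forward from behind the fingers.

```bash
cat >> h.py <<'E'
def wcap(name):
    s=r.sense();im=cams.capture('wrist');np.savez(name+'.npz',R=s['ee_rot'],t=s['tcp_pos']);cv2.imwrite(name+'.png',cv2.resize(im[:,:,::-1],None,fx=1.25,fy=1.25,interpolation=cv2.INTER_CUBIC))
def wpx(name,uv,z):
    c=cams.get_calibration('wrist');d=np.load(name+'.npz');T=c['T_tool_cam']
    p=cv2.undistortPoints(np.array(uv,float).reshape(-1,1,2)/1.25,c['camera_matrix'],np.array([c['k1'],0,0,0]))[:,0]
    Rc=d['R']@T[:3,:3];o=d['t']+d['R']@T[:3,3];ray=np.c_[p,np.ones(len(p))]@Rc.T
    return o+ray*((z-o[2])/ray[:,2])[:,None]
E
python3 -c "
from h import *
wcap('pics/w5')"
```

```text
(no output)
```

View pics/w5.png

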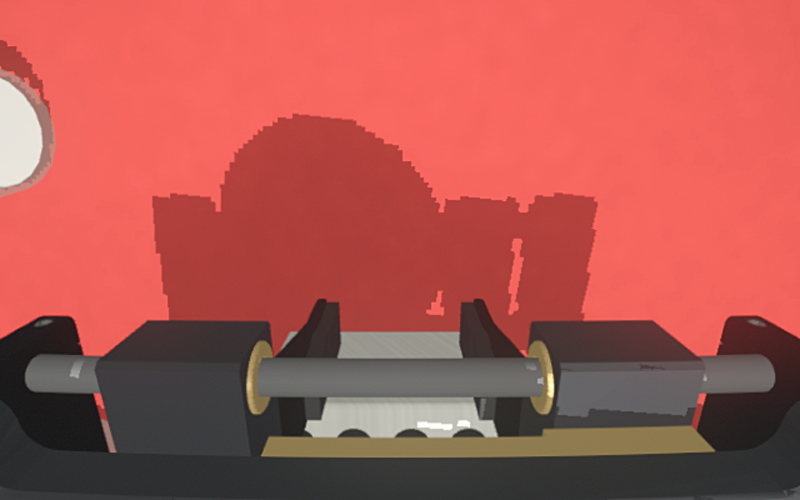

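The wrist view shows the block's rear bottom edge level at row 332 between both fingers, so it is square to the gripper. Its right-hand rear corner is at about (288,332).

```bash
python3 - <<'E'
from h import *
print(bay(wpx('pics/w5',[(288,332),(345,332),(462,332)],0)))
print(bay(wpx('pics/w5',[(351,434),(410,434),(469,434)],.055)))
E
```

```text
[[-0.2037 -0.0517]
 [-0.2038 -0.0254]
 [-0.2038  0.0284]]
[[-0.1932 -0.0172]
 [-0.1932  0.0033]
 [-0.1931  0.0237]]
```

Calibrated, the block sits square but about 6.5 mm right of the lane axis. I'll steer it left: yaw 9° left, push on, then yaw back.

```bash
python3 -m handwheel '[[[0,0,-0.375,-0.003,0,0,0.05],[0,0,-0.375,-0.003,0,0,0.05],[0,0,-0.375,-0.003,0,0,0.05],[0,0,-0.375,-0.003,0,0,0.05],[0,0,0,-0.004,0,0,0.05],[0,0,0,-0.004,0,0,0.05],[0,0,0,-0.004,0,0,0.05],[0,0,0,-0.004,0,0,0.05],[0,0,0,-0.004,0,0,0.05],[0,0,0,-0.004,0,0,0.05],[0,0,0,-0.004,0,0,0.05]]]'
python3 -m handwheel '[[[0,0,0.375,-0.003,0,0,0.05],[0,0,0.375,-0.003,0,0,0.05],[0,0,0.375,-0.003,0,0,0.05],[0,0,0.375,-0.003,0,0,0.05],[0,0,0,-0.003,0,0,0.05],[0,0,0,0,0,0,0.05],[0,0,0,0,0,0,0.05]]]'
python3 -c "
from h import *
print(bay(r.sense()['tcp_pos']));wcap('pics/w6');s=cams.capture('scene')[130:260,250:480,::-1];cv2.imwrite('pics/s6.png',cv2.resize(s,None,fx=3,fy=3,interpolation=2))
go(*wld(-.15,0),.016,186.3)
a=cv2.imread('pics/w6.png')[280:460,200:600];b=cv2.imread('pics/s6.png')
cv2.imwrite('pics/c6.png',cv2.vconcat([cv2.copyMakeBorder(a,0,0,0,b.shape[1]-400,0),b]))"
```

```text
time_s: 9.7
tcp_pos: [0.4758, -0.1572, 0.0159]
ee_rot: [[0.263, -0.965, 0.001], [-0.965, -0.263, -0.0], [0.0, -0.001, -1.0]]
wrist_force: [3.0, -3.8, -1.3]
gripper_width: 0.572
gripper_force: 2.3
time_s: 10.4
tcp_pos: [0.4703, -0.1428, 0.0154]
ee_rot: [[0.109, -0.994, -0.005], [-0.994, -0.109, -0.0], [-0.0, 0.005, -1.0]]
wrist_force: [-1.9, -4.8, 2.3]
gripper_width: 0.576
gripper_force: 1.9
[[-0.1612  0.0094]]
t 10.5 shift [-0.0113 -0.0087 -0.0007] turn [ 0.032  0.005 -0.012]
```

View pics/c6.png

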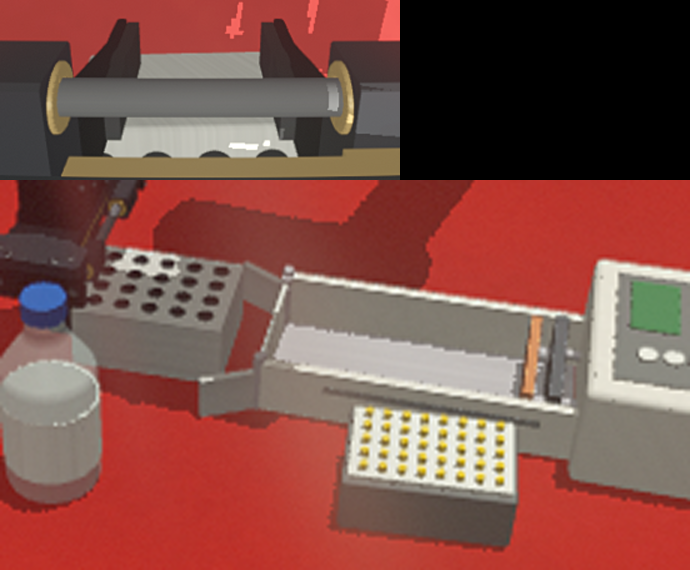

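Upper part: the rear edge is nearly square to the fingers, with wells at crop (155,152), (213,152) and (272,150). Lower part: the block is at the guides, its top front corners at (243,263) and (220,333).

```bash
python3 - <<'E'
from h import *
print(bay(wpx('pics/w6',[(355,432),(413,432),(472,430)],.055)))
print(bay(wpx('pics/w6',[(340,335),(465,332)],0)))
g=lambda a:(np.array(a)-[0,180])/3+[250,130]
print('scene front top',bay(px2w('scene',g([(243,263),(220,333)]),.055)),'bottom',bay(px2w('scene',g([(215,377)]),0)))
print('posts',bay(px2w('scene',g([(289,270),(267,357)]),.05)))
E
```

```text
[[-0.1398 -0.0073]
 [-0.1398  0.0127]
 [-0.1404  0.033 ]]
[[-0.1479 -0.0191]
 [-0.1493  0.0383]]
scene front top [[-0.0314  0.0498]
 [-0.0286 -0.0436]] bottom [[-0.0346 -0.0302]]
posts [[ 0.005   0.0566]
 [ 0.0105 -0.0569]]
```

```bash
python3 -m handwheel '[[[0,0,0,0.006,0,0,0.04],[0,0,0.4,0,-0.007,0,0.04],[0,0,0,0,0,0,0.04],[0,0,0,-0.004,0,0,0.04],[0,0,0,-0.004,0,0,0.04],[0,0,0,-0.004,0,0,0.04],[0,0,0,-0.004,0,0,0.04],[0,0,0,-0.004,0,0,0.04],[0,0,0,-0.004,0,0,0.04],[0,0,0,-0.004,0,0,0.04],[0,0,0,-0.004,0,0,0.04]]]'
python3 -m handwheel '[[[0,0,-0.2,-0.004,0,0,0.04],[0,0,-0.2,-0.004,0,0,0.04],[0,0,0,-0.004,0,0,0.04],[0,0,0,-0.004,0,0,0.04],[0,0,0,0,0,0,0.04]]]'
python3 -c "
from h import *
print(bay(r.sense()['tcp_pos']));wcap('pics/w7');s=cams.capture('scene')[130:260,250:480,::-1];cv2.imwrite('pics/s7.png',cv2.resize(s,None,fx=3,fy=3,interpolation=2))
go(*wld(-.1,0),.016,186.3)
a=cv2.imread('pics/w7.png')[280:460,200:600];b=cv2.imread('pics/s7.png')
cv2.imwrite('pics/c7.png',cv2.vconcat([cv2.copyMakeBorder(a,0,0,0,b.shape[1]-400,0),b]))"
```

```text
time_s: 11.6
tcp_pos: [0.4778, -0.1161, 0.0156]
ee_rot: [[0.067, -0.998, -0.001], [-0.998, -0.067, -0.0], [0.0, 0.001, -1.0]]
wrist_force: [0.4, -4.3, -1.3]
gripper_width: 0.463
gripper_force: 2.3
time_s: 12.1
tcp_pos: [0.4771, -0.1004, 0.0159]
ee_rot: [[0.11, -0.994, 0.001], [-0.994, -0.11, -0.001], [0.001, -0.001, -1.0]]
wrist_force: [0.8, -8.7, -1.0]
gripper_width: 0.46
gripper_force: 3.9
[[-0.1199 -0.002 ]]
t 12.2 shift [-0.0199  0.002  -0.0002] turn [-0.006 -0.005 -0.   ]
```

View pics/c7.png

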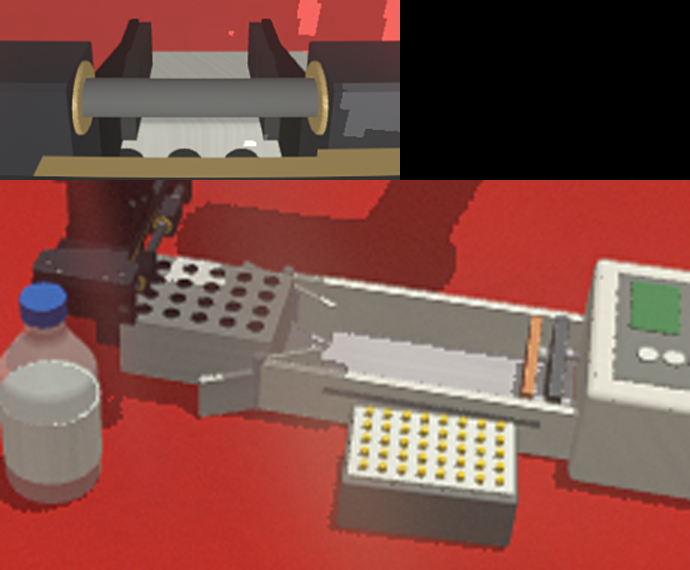

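The block's front is through the mouth and both leaves are opening. The wrist crop shows wells at (183,149) and (243,149), and the left rear corner at about (308,52).

```bash
python3 - <<'E'
from h import *
print(bay(wpx('pics/w7',[(383,429),(443,429)],.055)),bay(wpx('pics/w7',[(350,332),(508,332)],0)))
g=lambda a:(np.array(a)-[0,180])/3+[250,130]
print('scene front top',bay(px2w('scene',g([(296,277),(268,355)]),.055)))
E
```

```text
[[-0.0993 -0.0089]
 [-0.0993  0.0118]] [[-0.1078 -0.026 ]
 [-0.1077  0.0468]]
scene front top [[ 0.0133  0.0417]
 [ 0.0119 -0.0605]]
```

```bash
python3 -m handwheel '[[[0,0,0,-0.008,0,0,0.04],[0,0,0,-0.008,0,0,0.04],[0,0,0,-0.008,0,0,0.04],[0,0,0,-0.008,0,0,0.04],[0,0,0,-0.008,0,0,0.04],[0,0,0,-0.008,0,0,0.04],[0,0,0,-0.008,0,0,0.04],[0,0,0,-0.008,0,0,0.04]]]'
python3 -m handwheel '[[[0,0,0,-0.008,0,0,0.04],[0,0,0,-0.008,0,0,0.04],[0,0,0,-0.008,0,0,0.04],[0,0,0,-0.008,0,0,0.04],[0,0,0,-0.008,0,0,0.04],[0,0,0,-0.008,0,0,0.04],[0,0,0,-0.008,0,0,0.04],[0,0,0,-0.008,0,0,0.04],[0,0,0,0,0,0,0.04]]]'
python3 -c "
from h import *
print(bay(r.sense()['tcp_pos']));go(*wld(.06,0),.016,186.3)"
```

```text
time_s: 13.0
tcp_pos: [0.4695, -0.0364, 0.0158]
ee_rot: [[0.109, -0.994, -0.001], [-0.994, -0.109, -0.0], [0.0, 0.001, -1.0]]
wrist_force: [-0.1, -6.4, -0.7]
gripper_width: 0.461
gripper_force: 3.1
time_s: 13.9
tcp_pos: [0.4626, 0.0279, 0.0158]
ee_rot: [[0.11, -0.994, -0.0], [-0.994, -0.11, 0.0], [-0.0, 0.0, -1.0]]
wrist_force: [0.7, 0.0, -0.4]
gripper_width: 0.461
gripper_force: 0.0
[[ 0.0093 -0.0016]]
t 13.9 shift [-0.0507  0.0016 -0.0001] turn [0.002 0.004 0.004]
```

```bash
python3 -m handwheel '[[[0,0,0,-0.005,0,0,0.04],[0,0,0,-0.005,0,0,0.04],[0,0,0,-0.005,0,0,0.04],[0,0,0,-0.005,0,0,0.04],[0,0,0,-0.005,0,0,0.04],[0,0,0,-0.005,0,0,0.04],[0,0,0,-0.005,0,0,0.04],[0,0,0,-0.005,0,0,0.04],[0,0,0,-0.003,0,0,0.04]]]'
python3 -m handwheel '[[[0,0,0,-0.002,0,0,0.04],[0,0,0,-0.002,0,0,0.04],[0,0,0,-0.002,0,0,0.04]]]'
python3 -m handwheel '[[[0,0,0,-0.002,0,0,0.04],[0,0,0,-0.002,0,0,0.04]]]'
python3 -c "
from h import *
print(bay(r.sense()['tcp_pos']))"
```

```text
time_s: 14.8
tcp_pos: [0.4573, 0.0689, 0.0158]
ee_rot: [[0.109, -0.994, -0.002], [-0.994, -0.109, -0.002], [0.001, 0.002, -1.0]]
wrist_force: [0.4, -6.1, 2.3]
gripper_width: 0.459
gripper_force: 4.1
time_s: 15.1
tcp_pos: [0.4566, 0.0746, 0.0158]
ee_rot: [[0.109, -0.994, -0.002], [-0.994, -0.109, -0.002], [0.001, 0.002, -1.0]]
wrist_force: [0.5, -7.2, 3.1]
gripper_width: 0.459
gripper_force: 4.1
time_s: 15.3
tcp_pos: [0.456, 0.0785, 0.0158]
ee_rot: [[0.109, -0.994, -0.003], [-0.994, -0.109, -0.002], [0.002, 0.003, -1.0]]
wrist_force: [0.5, -7.8, 2.9]
gripper_width: 0.458
gripper_force: 4.0
[[ 0.0603 -0.0007]]
```

```bash
for k in 1; do python3 -m handwheel '[[[0,0,0,-0.002,0,0,0.04],[0,0,0,-0.002,0,0,0.04]]]' | grep -E "tcp_pos|wrist"; python3 -m handwheel '[[[0,0,0,-0.001,0,0,0.04]]]'| grep -E "tcp_pos|wrist"; python3 -m handwheel '[[[0,0,0,-0.001,0,0,0.04]]]'| grep -E "tcp_pos|wrist"; python3 -m handwheel '[[[0,0,0,-0.001,0,0,0.04]]]'| grep -E "tcp_pos|wrist"; done
```

```text
tcp_pos: [0.4557, 0.0825, 0.0158]
wrist_force: [0.8, -7.3, 2.5]
tcp_pos: [0.4556, 0.0836, 0.0158]
wrist_force: [0.4, -8.0, 2.1]
tcp_pos: [0.4555, 0.0845, 0.0158]
wrist_force: [0.9, -7.2, 2.6]
tcp_pos: [0.4554, 0.0855, 0.0158]
wrist_force: [1.0, -8.8, 2.0]
```

```bash
python3 -m handwheel '[[[0,0,0,-0.001,0,0,0.04]]]' | grep -E "tcp_pos|wrist"; python3 -m handwheel '[[[0,0,0,-0.001,0,0,0.04]]]'| grep -E "tcp_pos|wrist"; python3 -m handwheel '[[[0,0,0,-0.001,0,0,0.04]]]'| grep -E "tcp_pos|wrist"; python3 -m handwheel '[[[0,0,0,-0.001,0,0,0.04]]]'| grep -E "tcp_pos|wrist"
```

```text
tcp_pos: [0.4553, 0.0864, 0.0158]
wrist_force: [1.5, -7.7, 1.8]
tcp_pos: [0.4551, 0.0874, 0.0158]
wrist_force: [1.0, -7.6, 2.0]
tcp_pos: [0.4551, 0.0883, 0.0158]
wrist_force: [1.1, -7.7, 1.9]
tcp_pos: [0.455, 0.0893, 0.0158]
wrist_force: [1.0, -8.5, 1.7]
```

```bash
python3 -m handwheel '[[[0,0,0,-0.001,0,0,0.04]]]' | grep -E "tcp_pos|wrist"; python3 -m handwheel '[[[0,0,0,-0.001,0,0,0.04]]]'| grep -E "tcp_pos|wrist"; python3 -m handwheel '[[[0,0,0,-0.001,0,0,0.04]]]'| grep -E "tcp_pos|wrist"
```

```text
tcp_pos: [0.4548, 0.0903, 0.0158]
wrist_force: [1.3, -8.6, 2.2]
tcp_pos: [0.4547, 0.0913, 0.0158]
wrist_force: [1.0, -8.2, 3.0]
tcp_pos: [0.4546, 0.0922, 0.0158]
wrist_force: [0.8, -8.1, 2.0]
```

```bash
python3 -c "
from h import *
print(bay(r.sense()['tcp_pos']))
s=cams.capture('scene')[140:250,320:480,::-1];cv2.imwrite('pics/s8.png',cv2.resize(s,None,fx=5,fy=5,interpolation=2))"
```

```text
[[ 0.0741 -0.0008]]
```

View pics/s8.png

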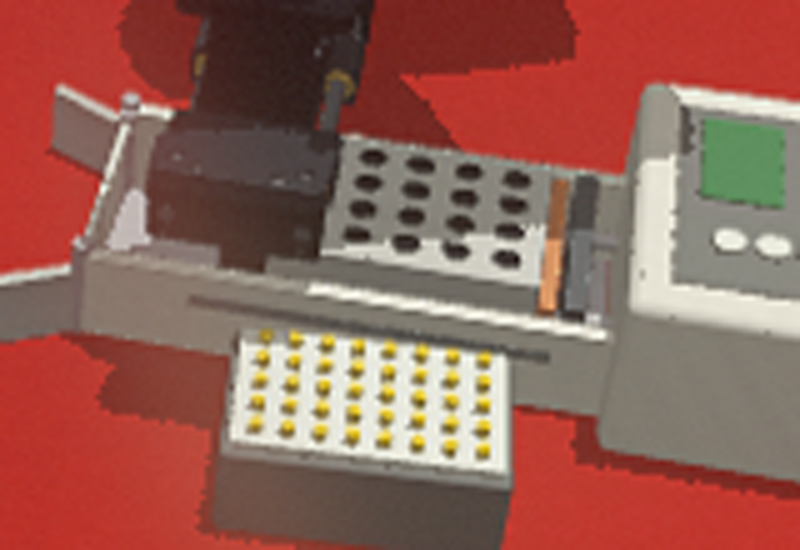

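The block's leading end bears on the copper plate at (540–566, 180–310), with only a narrow gap left to the dark carriage at x≈570. The gate has already shut behind the fingers. I'll go on in millimetre steps until the force rises at the stop.

```bash
python3 -m handwheel '[[[0,0,0,-0.001,0,0,0.04]]]' | grep -E "tcp_pos|wrist"; python3 -m handwheel '[[[0,0,0,-0.001,0,0,0.04]]]'| grep -E "tcp_pos|wrist"
```

```text
tcp_pos: [0.4545, 0.0932, 0.0158]
wrist_force: [0.6, -8.4, 2.4]
tcp_pos: [0.4544, 0.0942, 0.0158]
wrist_force: [1.2, -8.9, 1.8]
```

```bash
python3 -m handwheel '[[[0,0,0,-0.001,0,0,0.04]]]' | grep -E "tcp_pos|wrist"; python3 -m handwheel '[[[0,0,0,-0.001,0,0,0.04]]]'| grep -E "tcp_pos|wrist"
```

```text
tcp_pos: [0.4543, 0.0951, 0.0158]
wrist_force: [1.8, -8.2, 2.1]
tcp_pos: [0.4542, 0.0957, 0.0158]
wrist_force: [4.4, -14.0, 1.9]
```

```bash
python3 -m handwheel '[[[0,0,0,-0.0005,0,0,0.04]]]' | grep -E "tcp_pos|wrist"; python3 -m handwheel '[[[0,0,0,0,0,0,0.04]]]' | grep -E "tcp_pos|wrist"
```

```text
tcp_pos: [0.4542, 0.0958, 0.0158]
wrist_force: [4.0, -15.5, 1.3]
tcp_pos: [0.4542, 0.0957, 0.0158]
wrist_force: [3.4, -12.7, 2.2]
```

```bash
python3 -m handwheel '[[[0,0,0,-0.0007,0,0,0.04]]]' | grep -E "tcp_pos|wrist"; python3 -m handwheel '[[[0,0,0,0,0,0,0.04],[0,0,0,0,0,0,0.04]]]' | grep -E "tcp_pos|wrist"
```

```text
tcp_pos: [0.4541, 0.0959, 0.0158]
wrist_force: [6.3, -18.6, 3.5]
tcp_pos: [0.4541, 0.0959, 0.0158]
wrist_force: [4.0, -15.8, 2.5]
```

The stop is rigid: the TCP no longer moves while the force climbs to 18 N. I'll back off gently and lift out.

```bash
python3 -m handwheel '[[[0,0,0,0.001,0,0,0.04],[0,0,0,0.001,0,0,0.04],[0,0,0,0.002,0,0,0.04],[0,0,0,0.004,0,0,0.04],[0,0,0,0.004,0,0,0.04],[0,0,0,0,0,-0.01,0.04],[0,0,0,0,0,-0.03,0.04],[0,0,0,0,0,-0.04,0.04],[0,0,0,0,0,-0.04,0.04],[0,0,0,0,0,-0.04,0.04],[0,0,0,0.04,0,-0.03,0.04],[0,0,0,0.04,0,0,0.04]]]'
python3 -m handwheel '[[[0,0,0,0.04,0,0,0.04],[0,0,0,0.04,0,0,0.04],[0,0,0,0.04,0,0,0.04],[0,0,0,0.04,0,0,0.04],[0,0,0,0.04,0,0,0.04],[0,0,0,0.04,0,0,0.04],[0,0,0,0.04,0,0,0.04],[0,0,0,0,0,0,0.04],[0,0,0,0,0,0,0.04]]]'
python3 - <<'E'
from h import *
a=cv2.imread('pics/top1.png');b=cams.capture('top')[:,:,::-1].copy();cv2.imwrite('pics/top9.png',b)
s=cams.capture('scene')[:,:,::-1].copy();cv2.imwrite('pics/scene9.png',s)
def cop(i):
    h=cv2.cvtColor(i,cv2.COLOR_BGR2HSV);m=cv2.inRange(h,(8,70,90),(18,200,255));m[:260]=0;m[345:]=0;m[:,:190]=0;m[:,240:]=0
    y,x=np.nonzero(m);return len(x),x.mean(),y.mean(),x.min(),x.max()
print(cop(a),cop(b))
# profile across plate and block along bay, top view row through lane centre
for n,i in(('before',a),('after',b)):
    for y in (293,303): print(n,y,[tuple(map(int,i[y,x])) for x in range(196,226,2)])
d=np.abs(a.astype(int)-b).max(2)
# gate edges & bystanders: change in regions
for n,(x0,x1,y0,y1) in dict(gate=(308,322,262,316),bottle=(345,392,165,218),rack=(200,275,203,260),beaker=(432,482,158,202)).items(): print(n,(d[y0:y1,x0:x1]>40).mean())
E
```

```text
time_s: 18.65
tcp_pos: [0.4681, 0.008, 0.2117]
ee_rot: [[0.113, -0.994, 0.012], [-0.994, -0.113, 0.003], [-0.002, -0.012, -1.0]]
wrist_force: [0.8, 0.3, -0.4]
gripper_width: 0.461
gripper_force: 0.0
time_s: 19.55
tcp_pos: [0.4951, -0.2716, 0.2059]
ee_rot: [[0.107, -0.994, -0.0], [-0.994, -0.107, 0.0], [-0.0, 0.0, -1.0]]
wrist_force: [0.3, 0.2, 0.7]
gripper_width: 0.458
gripper_force: 0.0
(588, np.float64(211.3843537414966), np.float64(300.6020408163265), np.int64(204), np.int64(219)) (196, np.float64(202.35204081632654), np.float64(300.33673469387753), np.int64(199), np.int64(210))
before 293 [(124, 122, 120), (129, 127, 125), (56, 56, 59), (58, 58, 61), (60, 61, 64), (104, 136, 193), (124, 166, 227), (64, 81, 117), (61, 76, 109), (62, 77, 110), (65, 79, 109), (136, 135, 139), (149, 147, 152), (213, 212, 216), (214, 212, 216)]
before 303 [(125, 121, 121), (126, 122, 121), (119, 116, 115), (57, 56, 59), (59, 60, 61), (71, 84, 118), (125, 165, 228), (125, 165, 223), (59, 75, 108), (58, 75, 108), (58, 72, 107), (117, 121, 132), (134, 133, 138), (212, 211, 215), (213, 211, 216)]
after 293 [(117, 115, 113), (122, 119, 118), (60, 76, 109), (117, 156, 215), (212, 216, 219), (209, 215, 218), (209, 214, 217), (142, 145, 147), (71, 70, 74), (132, 137, 139), (205, 210, 212), (204, 209, 212), (172, 176, 178), (73, 72, 75), (72, 72, 77)]
after 303 [(118, 114, 114), (119, 115, 115), (111, 109, 109), (115, 155, 217), (159, 177, 204), (208, 213, 216), (208, 214, 216), (210, 214, 217), (208, 212, 215), (211, 215, 218), (210, 216, 218), (212, 217, 220), (211, 216, 219), (147, 150, 153), (73, 71, 76)]
gate 0.0
bottle 0.1188277800080289
rack 0.0
beaker 0.97
```

```bash
python3 - <<'E'
from h import *
def cap(i,box):
    x0,x1,y0,y1=box;h=cv2.cvtColor(i[y0:y1,x0:x1],cv2.COLOR_BGR2HSV);m=cv2.inRange(h,(105,120,60),(125,255,255));y,x=np.nonzero(m);return len(x),x.mean()+x0,y.mean()+y0
for n,box in(('top',(345,400,160,220)),('scene',(240,290,155,190))):
    print(n,cap(cv2.imread(f'pics/{n}1.png'),box),cap(cv2.imread(f'pics/{n}9.png'),box))
a,b=[cv2.imread(f'pics/scene{k}.png').astype(int) for k in(1,9)];d=np.abs(a-b).max(2)>40
for n,(x0,x1,y0,y1) in dict(beaker=(172,210,176,224),bottle=(245,290,160,240),leaves=(335,350,165,205),rack=(358,428,200,250)).items(): print(n,d[y0:y1,x0:x1].mean())
print(r.sense()['time_s'])
E
```

```text
top (0, np.float64(nan), np.float64(nan)) (236, np.float64(374.4830508474576), np.float64(180.14406779661016))
scene (111, np.float64(263.9099099099099), np.float64(168.7927927927928)) (112, np.float64(263.85714285714283), np.float64(168.82142857142858))
beaker 0.1425438596491228
bottle 0.1922222222222222
leaves 0.0
rack 0.007714285714285714
19.65<stdin>:3: RuntimeWarning: Mean of empty slice.
  ret = ret.dtype.type(ret / rcount)
```

```bash
python3 -c "
from station import r
print(r.finish_job())"
```

```text
the job is handed in; nothing more can be done
None
```

The block is lying wells up in the bay against the contact plate, pushed to a rigid stop; the gate is shut behind it, the bottle and rack are where they were, and the arm never went near the beaker, though its final view was partly hidden; handed in at about 20 s with no verdict returned.

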